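# Pin the dough divider's die plate in line with its bed

### The job

The die plate of the dough divider has slid sideways, so its locating hole no longer lies over the hole in the bed. Take the big tapered pin (the one with the plain, thick round head) from the pin stand and drive it point down through both holes, so that its taper pulls the plate into line; do not shift the plate beforehand. Leave the pin upright and fully home, its collar down on the plate, and let go.

Things in the scene. Friction and masses are not known exactly. Their poses are not given: they have to be found in the camera images.
- taper_pin: Big tapered steel pin, 125 mm tall, 0.4 kg, hanging upright, point down, in one of the pin stand's three places. Origin: its point, on the axis, 18 mm above the table at the start; z runs up to the head. Taper 8 mm dia at z 0 to 34 mm at z 50; straight 34 mm shank to z 77; collar 52 mm dia, z 77 to 83; plain round head to grip, 28 mm dia, z 83 to 125.
- pin_collar (a point): Underside of the pin's collar, on its axis, 77 mm above its point. It rests on the stand, a plate 95 mm high on thin legs with three 42 mm holes in a row, 95 mm apart: lift 80 mm to clear. In the other two, heads no higher than 40 mm above the stand: a blunt straight pin (head a 42 mm disc on a neck) and a thin pin (14 mm head). Room for fingers at any yaw.
- bed_hole (a point): Centre of the 39 mm through hole in the divider's fixed bed (dark steel, 12 mm thick), at its top face, 82 mm above the table. It is in the 90 x 100 mm tongue on the side nearest the robot, 70 mm of free space below. x points from the tongue to the divider's body, z up, y along the die plate's slide.
- plate_hole (a point): Centre of the 39 mm hole in the die plate (aluminium, 10 mm thick, six dark pockets) at its top face, 92.5 mm above the table. The plate slides only along the bed's y, 3.5 N friction; starts 9 to 13 mm off to +y. The pin's point enters within 9 mm of midway between both hole centres; pushing down with 10 to 20 N pulls the plate in line. Pin play 2.5 mm all round.

How it is judged:
On the way:
1. the pin's point is in the hole of the die plate while the plate is still out of line by more than 7 mm (z of taper_pin in the frame of plate_hole below -0.003 m and horizontal distance between taper_pin and plate_hole below 0.02 m and horizontal distance between plate_hole and bed_hole above 0.007 m), for 0.03 s.
At the end, for the whole second after the job is handed in: The tapered pin stands through both holes, upright within 10 degrees and at rest, its axis within 8 mm of the bed hole's, the underside of its collar no more than 6 mm above the die plate's top, and the plate's hole within 6.5 mm of the bed's hole (z of pin_collar in the frame of bed_hole below 0.0165 m and horizontal distance between pin_collar and bed_hole below 0.008 m and horizontal distance between plate_hole and bed_hole below 0.0065 m and angle between taper_pin's own z axis and vertical below 0.17 rad and linear speed of taper_pin below 0.02 m/s); the robot touches nothing.
It also fails if it takes over 38 s, if anything falls off the work surface, if the arm or the gripper's body presses on something with over 40 N, if the wrist force passes 120 N, or if a joint passes its speed limit or range.

### The arm

A 6-joint arm with a two-finger parallel gripper is mounted at the origin on the work surface. World frame = base frame: x ahead of the robot, y to its left, z up, the work surface at z = 0. Lengths are in m, angles in rad, forces in N, time in s.
With the tool pointing down it reaches from about 0.3 to 1 m from the base axis. Payload 5.1 kg.
Tool frame: the origin (TCP) lies midway between the tips of the shut fingers; the grasp point (between the pads) lies 19 mm behind it (env.pinch_z is the distance from the TCP to the grasp point, in m); z points along the fingers, x is the direction in which the jaws open and shut, and the axes are right-handed (so a half turn about z gives the same grasp; the last joint's range is limited). The gripper opens to 95 mm and grips with 3 to 60 N. Pads are 20 mm wide; open, the fingers measure 119 mm over their backs; the gripper's body (75 mm by 180 mm) begins 59 mm behind the grasp point.
Start: joints at [-1.32, 0.124, 1.65, -0, 1.367, -0.083], TCP at [0.213, -0.614, 0.215] pointing down, gripper open.
Joint ranges: [-2.61, 2.61], [-1.02, 2.33], [0.03, 2.71], [-1.35, 4.49], [0.32, 2.68], [-2.91, 2.91]. Speed limits (rad/s): [2.57, 2.57, 3.14, 3.14, 3.14, 3.14].

### API

Orientations are given as a rotation vector (axis times angle).
In Python, from bench import status, viewer, hand_in, env gives the robot as it stands.
- The arm moves only by the shell command python3 -m pendant 'ROWS'. ROWS is text: rows parted by semicolons, each of 7 numbers parted by spaces: the shift along the tool's x, y, z in mm, then the turn, a rotation vector about the tool's x, y, z in rad, then the opening, from 0 (shut) to 1 (fully open). In form: dx dy dz wx wy wz fingers; .... A call has 1 to 20 rows; each row is the pose to reach, as a shift and turn from the pose commanded when the call began, along the tool's axes at that moment; what a row does not reach only later rows make up. A row lasts 1/10 s, in which the tool goes at most 50 mm and 8.59 degrees, less where a joint would pass 70% of its speed; a pose out of reach is approached as far as the arm can. A call with a gripper value outside its range is refused whole. The fingers move at their own pace and stop on an object; the grip force is fixed at half the most. Time passes only in rows, so rows that repeat a pose let the fingers close. It gives the time, the measured TCP pose, the force and the opening at its end, in the units of the state.
- status.get_state(): the state, without advancing time (a new reading comes with each control period).
- viewer.read_camera(name): name is "scene" or "top"; returns a dict with "img" (384x512x3 uint8, blue, green, red), "K" (3x3 intrinsics, pixels), "R" (3x3) and "t" (3): a world point X has camera coordinates R X + t. Camera axes: x right, y down, z forward; pixel columns grow to the right and rows downward; lengths in m; the calibration is good to about 2 mm. A picture is of the moment at which its call begins. There is no depth.
- hand_in(): hands the job in, once; it reports no verdict.
The state is a dict: "clock": time; "q": joint angles; "joint_vel": joint speeds; "tau": joint torques, N m; "ee_pos": TCP position; "tool_rot": TCP orientation; "force": force on the tool from outside, world axes, zero at the start; "ft_torque": the same for the moment, N m; "finger_gap": finger opening in m.
Only numpy, scipy, OpenCV 4.12 (cv2) and the standard library are available. Lean on these libraries where they do the work, as an engineer would, in place of code of your own. Each camera call takes 0.05 s, during which the arm holds its last target. There are 200 camera calls.

## Working session

There is one attempt and no reset: what is moved stays moved. The work goes in short steps, Python scripts to look and compute and a shell command to move; the robot and the scene stay as the last step left them, time stands still between calls to the robot, and variables do not carry over. Pictures are saved under pics/ and viewed, about 8 in all and at most 12, crops included, and the job is handed in when it is done.

```bash
mkdir -p pics
python3 - <<'E'
from bench import status, viewer
import cv2,numpy as np
s=status.get_state();print(s)
for n in("scene","top"):
    c=viewer.read_camera(n);cv2.imwrite(f"pics/{n}0.png",c["img"]);np.savez(f"{n}.npz",**c);print(n,c["K"],c["R"],c["t"])
E
```

```text
{'clock': 0.0, 'q': array([-1.31957912e+00,  1.24484656e-01,  1.65166030e+00, -1.96478758e-05,
        1.36747901e+00, -8.25899022e-02]), 'joint_vel': array([ 0.00119023,  0.00049114,  0.00091161, -0.00094302,  0.00158273,
       -0.00115855]), 'tau': array([-4.34703861e-04, -4.17597914e+01, -3.59930885e+01,  7.73692201e-02,
        4.91305918e-02, -1.66425170e-04]), 'ee_pos': array([ 0.21278293, -0.61351469,  0.21340837]), 'tool_rot': array([-2.55856685e+00,  1.82076778e+00,  2.45669056e-03]), 'force': array([ 0.07653921, -0.13397994,  0.53356641]), 'ft_torque': array([ 0.02055013, -0.01326369,  0.00189675]), 'finger_gap': 0.09513228525893277}
scene [[458.16970777   0.         261.8001607 ]
 [  0.         458.16970777 185.68134846]
 [  0.           0.           1.        ]] [[ 0.43298266  0.90140166  0.00103257]
 [ 0.68986397 -0.33063411 -0.64402546]
 [-0.58018421  0.27956419 -0.76500336]] [-0.28394384 -0.2395915   1.52091061]
top [[489.92319193   0.         253.54608847]
 [  0.         489.92319193 184.64610535]
 [  0.           0.           1.        ]] [[-0.00853028 -0.9999606  -0.00245693]
 [-0.99336474  0.00875577 -0.11467267]
 [ 0.11468967  0.00146244 -0.99340029]] [0.08219008 0.51886537 1.29716374]
```

View pics/scene0.png

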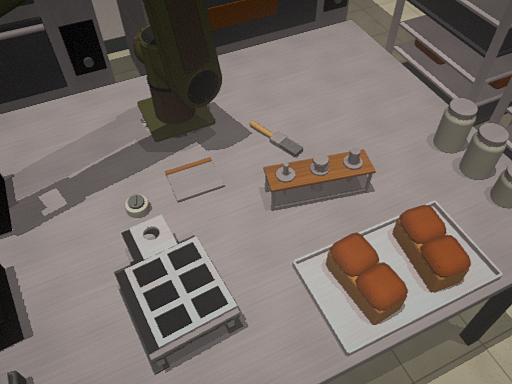

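View pics/top0.png

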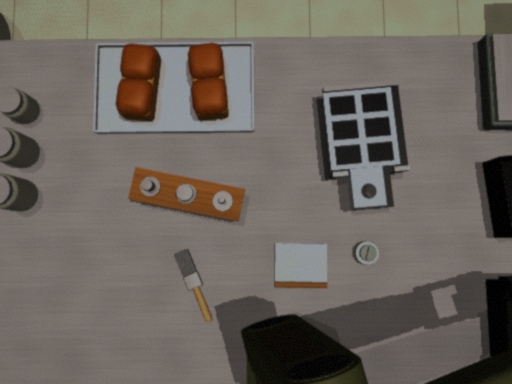

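The scene view shows the stand pins at about (286,172), (320,166) and (354,158). The top view shows them at (222,201), (186,193) and (149,186), and the plate hole at (369,190). I'll enlarge these.

Run:
```python
import cv2,numpy as np
a=cv2.imread("pics/scene0.png");b=cv2.imread("pics/top0.png")
r=lambda i,x,y,w,h,k:cv2.resize(i[y:y+h,x:x+w],None,fx=k,fy=k,interpolation=cv2.INTER_CUBIC)
A=r(a,260,140,130,65,6);B=r(b,125,160,130,65,6) 
cv2.imwrite("pics/stand.png",np.vstack([A,B])[:600*2//2+0][:780])
C=r(a,110,205,95,75,4.2);D=r(b,325,150,95,75,4.2)
E=np.hstack([C,D]);E=np.clip(E.astype(float)*1.0,0,255).astype(np.uint8)
F=np.clip(255*(E/255.)**.5,0,255).astype(np.uint8)
cv2.imwrite("pics/plate.png",F);cv2.imwrite("pics/stand.png",cv2.resize(np.vstack([A,B]),(585,585)) if 0 else np.vstack([r(a,260,140,130,65,4.6),r(b,125,160,130,65,4.6)]))
```

```text
(no output)
```

View pics/stand.png

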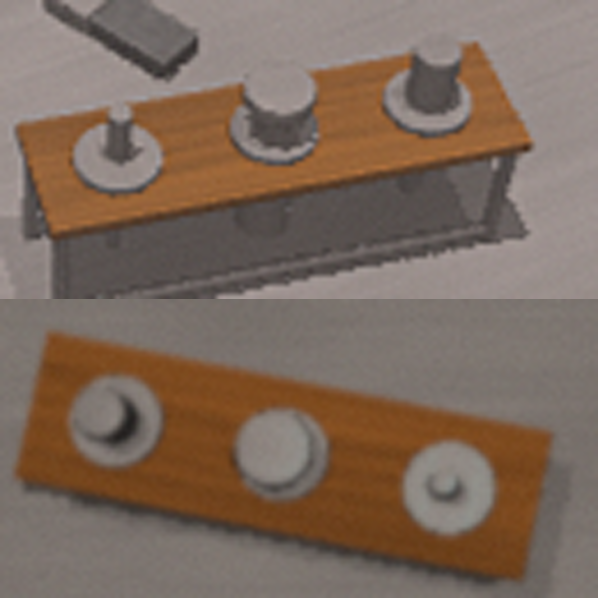

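View pics/plate.png

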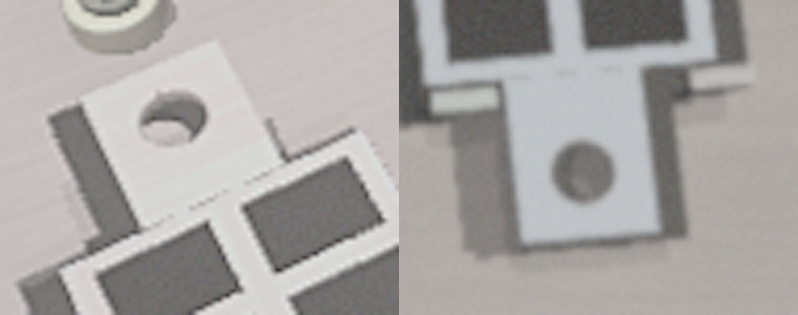

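The tapered pin is the plain thick head: scene head top (355,150), top view (146,185). It stands at the +y end. The bed shows past the plate on the −y side, which agrees with a +y slip. Next I triangulate.

```bash
cat > h.py <<'E'
import cv2,numpy as np
C={n:dict(np.load(n+".npz")) for n in("scene","top")}
P={n:c["K"]@np.c_[c["R"],c["t"]] for n,c in C.items()}
def tri(s,t):
    X=cv2.triangulatePoints(P["scene"],P["top"],np.float64(s),np.float64(t))[:,0];X=X[:3]/X[3]
    e=[(lambda v:v[:2]/v[2]-p)(P[n]@np.r_[X,1]) for n,p in(("scene",s),("top",t))]
    return X,np.round(e,1).tolist()
def ray(n,p,z):
    c=C[n];o=-c["R"].T@c["t"];d=c["R"].T@np.linalg.solve(c["K"],[*p,1]);return o+d*(z-o[2])/d[2]
def sc(p):return (110+(p[0]+.5)/4.2-.5,205+(p[1]+.5)/4.2-.5)
def tc(p):return (325+(p[0]-398.5)/4.2-.5,150+(p[1]+.5)/4.2-.5)
E
python3 - <<'E'
from h import *
np.set_printoptions(precision=4,suppress=True)
print("cams",[-c["R"].T@c["t"] for c in C.values()])
S=lambda p:(260+(p[0]+.5)/4.6-.5,140+(p[1]+.5)/4.6-.5)
T=lambda p:(125+(p[0]+.5)/4.6-.5,160+(p[1]-298.5)/4.6-.5)
print("head",tri(S((437,48)),T((100,415))))
print("collar",tri(S((427,101)),T((115,421))))
print("thin collar",tri(S((118,157)),T((449,487))))
print("hole",tri(sc((172,118)),tc((583,171))))
print("head z.143", ray("scene",S((437,48)),.143),ray("top",T((100,415)),.143))
print("hole z.0925", ray("scene",sc((172,118)),.0925),ray("top",tc((583,171)),.0925))
for k,p,z in(("pl BL",(521,243),.0925),("pl BR",(660,232),.0925),("pl TR",(642,68),.0925),("pl TL",(499,82),.0925),("bed BR",(687,235),.082),("bedR up",(677,110),.082)):print(k,ray("top",tc(p),z))
for k,p,z in(("pl BR",(82,102),.0925),("pl BL",(220,40),.0925),("bed BR",(48,115),.082)):print("sc",k,ray("scene",sc(p),z))
E
```

```text
cams [array([ 1.1706, -0.2485,  1.0095]), array([0.3674, 0.0757, 1.3483])]
head (array([0.5084, 0.3431, 0.1429]), [[0.0, -0.0], [0.0, 0.0]])
collar (array([0.5098, 0.3439, 0.0994]), [[0.2, -0.0], [0.2, 0.1]])
thin collar (array([0.4713, 0.1577, 0.101 ]), [[0.1, -0.0], [0.1, 0.0]])
hole (array([ 0.4946, -0.2183,  0.0944]), [[0.3, 0.0], [0.2, 0.1]])
head z.143 [0.5085 0.343  0.143 ] [0.5084 0.3431 0.143 ]
hole z.0925 [ 0.4929 -0.2189  0.0925] [ 0.495  -0.2181  0.0925]
pl BL [ 0.4511 -0.1787  0.0925]
pl BR [ 0.4571 -0.2638  0.0925]
pl TR [ 0.5585 -0.2568  0.0925]
pl TL [ 0.5506 -0.1683  0.0925]
bed BR [ 0.4559 -0.2832  0.082 ]
bedR up [ 0.5336 -0.2802  0.082 ]
sc pl BR [ 0.4597 -0.2625  0.0925]
sc pl BL [ 0.4513 -0.1771  0.0925]
sc bed BR [ 0.452  -0.2828  0.082 ]
```

Everything agrees with the text: head top z 0.143, collar and stand about 0.099, hole about 0.094. The pin is at (0.509, 0.3435) and the plate hole at (0.494, −0.218). Now I work out the tool-axis shifts.

```bash
cat > d.py <<'E'
import sys,numpy as np
from bench import status
from scipy.spatial.transform import Rotation as Ro
s=status.get_state();R=Ro.from_rotvec(s["tool_rot"]).as_matrix()
print("t %.2f"%s["clock"],"pos",s["ee_pos"].round(4),"F",s["force"].round(1),"gap",round(s["finger_gap"],4),"q",s["q"].round(2))
print("tilt R",R.round(3).tolist())
for a in sys.argv[1:]:print(a,(1000*R.T@(np.array(eval(a))-s["ee_pos"])).round(1))
E
python3 d.py .509,.3435,.2 .509,.3435,.106
```

```text
t 0.10 pos [ 0.2128 -0.6136  0.2135] F [ 0.2  0.5 -0.5] gap 0.0949 q [-1.32  0.12  1.65 -0.    1.37 -0.08]
tilt R [[0.328, -0.945, -0.0], [-0.945, -0.328, 0.002], [-0.002, -0.0, -1.0]]
.509,.3435,.2 [-807.2 -593.4   15.1]
.509,.3435,.106 [-807.  -593.4  109.1]
```

```bash
python3 -m pendant '-20 -15 0 0 0 0 1; -60 -45 0 0 0 0 1; -100 -75 0 0 0 0 1; -140 -105 0 0 0 0 1; -180 -134 0 0 0 0 1; -220 -163 0 0 0 0 1; -260 -192 0 0 0 0 1; -300 -221 0 0 0 0 1; -340 -250 0 0 0 0 1; -380 -280 2 0 0 0 1; -420 -309 3 0 0 0 1; -460 -338 5 0 0 0 1; -500 -367 7 0 0 0 1; -540 -397 10 0 0 0 1; -580 -426 13 0 0 0 1; -620 -456 15 0 0 0 1; -660 -485 15 0 0 0 1; -700 -514 15 0 0 0 1; -740 -544 15 0 0 0 1; -770 -566 15 0 0 0 1' && python3 d.py .509,.3435,.2 .509,.3435,.106
```

```text
clock: 2.1
ee_pos: [0.4954, 0.3015, 0.199]
tool_rot: [2.561, -1.819, -0.001]
force: [-0.6, -0.4, 0.6]
finger_gap: 0.095
t 2.10 pos [0.4954 0.3015 0.199 ] F [-0.6 -0.4  0.6] gap 0.095 q [ 0.45 -0.02  1.83  0.    1.34  1.69]
tilt R [[0.329, -0.944, -0.001], [-0.944, -0.329, -0.0], [-0.0, 0.001, -1.0]]
.509,.3435,.2 [-35.2 -26.7  -1.1]
.509,.3435,.106 [-35.2 -26.8  92.9]
```

```bash
python3 -m pendant '-20 -14 0 0 0 0 1; -37 -27 0 0 0 0 1; -37 -27 10 0 0 0 1; -37 -27 10 0 0 0 1' && python3 d.py .509,.3435,.2 .509,.3435,.106
python3 - <<'E'
from bench import viewer
import cv2
c=viewer.read_camera("scene");cv2.imwrite("pics/hov.png",cv2.resize(c["img"][60:210,270:450],None,fx=4,fy=4,interpolation=cv2.INTER_CUBIC))
E
```

```text
clock: 2.5
ee_pos: [0.5075, 0.3419, 0.187]
tool_rot: [2.557, -1.818, -0.003]
force: [0.0, -0.2, -0.6]
finger_gap: 0.0951
t 2.50 pos [0.5075 0.3419 0.187 ] F [ 0.  -0.2 -0.6] gap 0.0951 q [ 0.51  0.06  1.76 -0.    1.32  1.74]
tilt R [[0.328, -0.945, -0.004], [-0.945, -0.328, -0.003], [0.001, 0.005, -1.0]]
.509,.3435,.2 [ -1.   -1.9 -13. ]
.509,.3435,.106 [-1.1 -2.3 80.9]
```

View pics/hov.png

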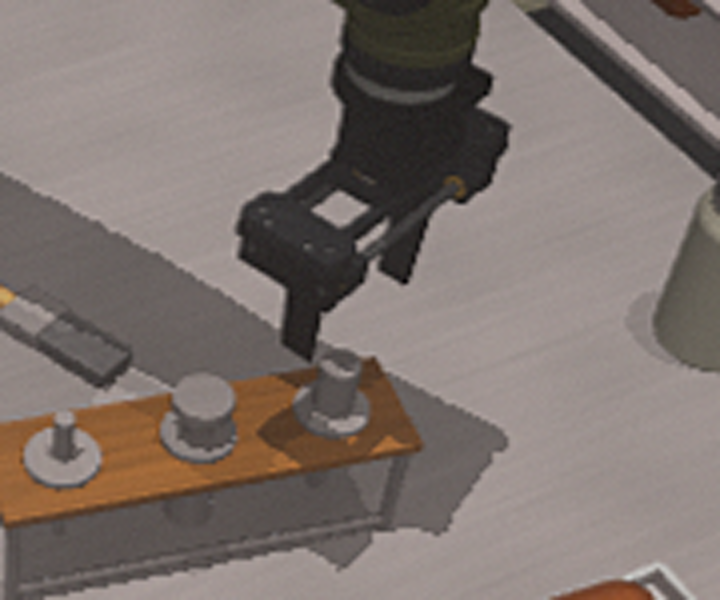

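The fingertips, at crop (302,350) and (395,278), straddle the pin head at (340,355) from above. I descend and grip.

```bash
python3 -m pendant '-1 -2 20 0 0 0 1; -1 -2 40 0 0 0 1; -1 -2 55 0 0 0 1; -1 -2 68 0 0 0 1; -1 -2 76 0 0 0 1; -1 -2 79 0 0 0 1; -1 -2 79 0 0 0 1' && python3 d.py .509,.3435,.106
```

```text
clock: 3.25
ee_pos: [0.5104, 0.3441, 0.1106]
tool_rot: [2.559, -1.822, -0.0]
force: [-0.2, -0.9, -0.0]
finger_gap: 0.0947
t 3.25 pos [0.5104 0.3441 0.1106] F [-0.2 -0.9 -0. ] gap 0.0947 q [0.51 0.13 1.82 0.   1.19 1.74]
tilt R [[0.328, -0.945, -0.0], [-0.945, -0.328, -0.0], [0.0, 0.0, -1.0]]
.509,.3435,.106 [0.2 1.5 4.6]
```

```bash
python3 -m pendant '0 1 3 0 0 0 1; 0 1 3 0 0 0 1; 0 1 3 0 0 0 0; 0 1 3 0 0 0 0; 0 1 3 0 0 0 0; 0 1 3 0 0 0 0; 0 1 3 0 0 0 0; 0 1 3 0 0 0 0; 0 1 3 0 0 0 0; 0 1 3 0 0 0 0' && python3 d.py .509,.3435,.106
```

```text
clock: 4.25
ee_pos: [0.5094, 0.3439, 0.1076]
tool_rot: [2.56, -1.822, -0.0]
force: [-0.0, -0.2, -0.3]
finger_gap: 0.0363
t 4.25 pos [0.5094 0.3439 0.1076] F [-0.  -0.2 -0.3] gap 0.0363 q [0.51 0.14 1.82 0.   1.18 1.74]
tilt R [[0.328, -0.945, -0.0], [-0.945, -0.328, 0.0], [-0.0, 0.0, -1.0]]
.509,.3435,.106 [0.2 0.5 1.6]
```

Gap is 36 mm and still closing. I close further, then lift if it reaches about 28 mm.

```bash
python3 -m pendant '0 0 0 0 0 0 0; 0 0 0 0 0 0 0; 0 0 0 0 0 0 0; 0 0 0 0 0 0 0; 0 0 -4 0 0 0 0; 0 0 -10 0 0 0 0; 0 0 -20 0 0 0 0; 0 0 -20 0 0 0 0' && python3 d.py
```

```text
clock: 5.05
ee_pos: [0.5105, 0.3443, 0.1297]
tool_rot: [-2.557, 1.82, -0.002]
force: [0.8, 1.0, -2.8]
finger_gap: 0.0278
t 5.05 pos [0.5105 0.3443 0.1297] F [ 0.8  1.  -2.8] gap 0.0278 q [ 0.51  0.11  1.81 -0.    1.22  1.74]
tilt R [[0.328, -0.945, 0.003], [-0.945, -0.328, 0.001], [-0.0, -0.003, -1.0]]
```

```bash
python3 -m pendant '0 0 -15 0 0 0 0; 0 0 -40 0 0 0 0; 0 0 -70 0 0 0 0; 0 0 -95 0 0 0 0; 0 0 -110 0 0 0 0; 0 0 -115 0 0 0 0; 0 0 -115 0 0 0 0' && python3 d.py .4944,-.2243,.24 .4944,-.2243,.205
```

```text
clock: 5.75
ee_pos: [0.5095, 0.3439, 0.2431]
tool_rot: [-2.559, 1.821, -0.001]
force: [-0.3, -0.1, -4.0]
finger_gap: 0.0282
t 5.75 pos [0.5095 0.3439 0.2431] F [-0.3 -0.1 -4. ] gap 0.0282 q [ 0.51  0.03  1.7  -0.    1.41  1.74]
tilt R [[0.328, -0.945, 0.001], [-0.945, -0.328, 0.0], [-0.0, -0.001, -1.0]]
.4944,-.2243,.24 [531.9 200.5   2.9]
.4944,-.2243,.205 [531.9 200.5  37.9]
```

```bash
python3 -m pendant '10 4 0 0 0 0 0; 35 13 0 0 0 0 0; 70 26 0 0 0 0 0; 110 41 0 0 0 0 0; 150 57 0 0 0 0 0; 190 72 0 0 0 0 0; 230 87 0 0 0 0 0; 270 102 0 0 0 0 0; 310 117 0 0 0 0 0; 350 132 0 0 0 0 0; 390 147 0 0 0 0 0; 430 162 0 0 0 0 0; 465 175 5 0 0 0 0; 495 187 10 0 0 0 0; 515 194 20 0 0 0 0; 527 199 28 0 0 0 0; 532 200 35 0 0 0 0; 532 200 35 0 0 0 0; 532 200 35 0 0 0 0; 532 200 35 0 0 0 0' && python3 d.py .4944,-.2243,.205
python3 - <<'E'
from bench import viewer
import cv2,numpy as np
a=viewer.read_camera("scene");b=viewer.read_camera("top")
r=lambda i:cv2.resize(i,None,fx=4,fy=4,interpolation=cv2.INTER_CUBIC)
im=np.hstack([r(a["img"][145:285,105:205]),r(b["img"][110:250,320:420])]);im=(255*(im/255.)**.6).astype(np.uint8)
cv2.imwrite("pics/over.png",im)
E
```

```text
clock: 7.75
ee_pos: [0.4952, -0.2234, 0.2082]
tool_rot: [-2.561, 1.82, -0.001]
force: [0.3, 0.5, -2.8]
finger_gap: 0.028
t 7.75 pos [ 0.4952 -0.2234  0.2082] F [ 0.3  0.5 -2.8] gap 0.028 q [-0.52 -0.11  1.9   0.    1.35  0.71]
tilt R [[0.329, -0.944, 0.001], [-0.944, -0.329, -0.0], [0.0, -0.001, -1.0]]
.4944,-.2243,.205 [0.6 1.  3.2]
```

View pics/over.png

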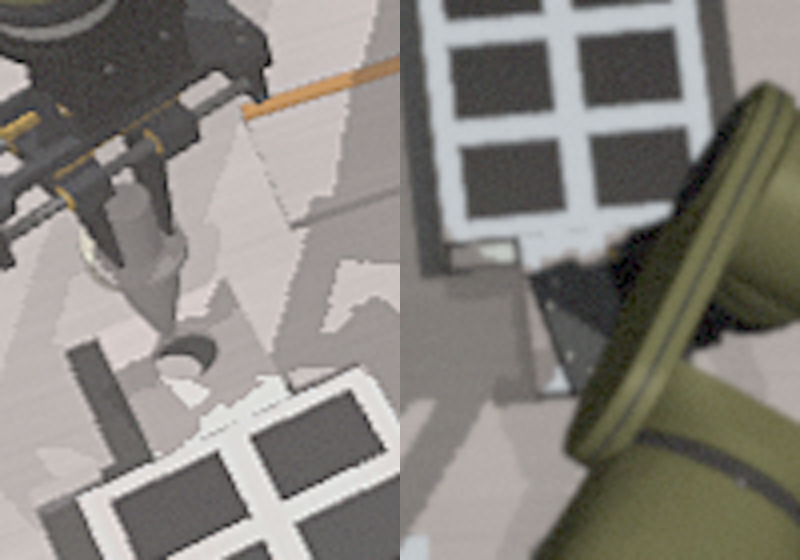

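```bash
python3 -c "
from h import *
v=P['scene']@[.4952,-.2234,.1186,1];v=v[:2]/v[2];print('point proj, expect',v,'seen',105+168.5/4-.5,145+335.5/4-.5)"
python3 -m pendant '0 0 8 0 0 0 0; 0 0 18 0 0 0 0; 0 0 28 0 0 0 0; 0 0 36 0 0 0 0; 0 0 42 0 0 0 0; 0 0 44 0 0 0 0; 0 0 44 0 0 0 0; 0 0 44 0 0 0 0' && python3 d.py .4948,-.2305,.15 .4948,-.2305,.14
```

```text
point proj, expect [146.97078588 227.88079606] seen 146.625 228.375
clock: 8.65
ee_pos: [0.495, -0.2245, 0.1641]
tool_rot: [-2.559, 1.822, -0.001]
force: [0.0, 0.3, -3.7]
finger_gap: 0.0275
t 8.65 pos [ 0.495  -0.2245  0.1641] F [ 0.   0.3 -3.7] gap 0.0275 q [-0.52 -0.07  1.94  0.    1.28  0.71]
tilt R [[0.328, -0.945, 0.001], [-0.945, -0.328, -0.0], [0.001, -0.001, -1.0]]
.4948,-.2305,.15 [ 5.6  2.2 14.1]
.4948,-.2305,.14 [ 5.6  2.2 24.1]
```

The point is about 18 mm into the plate hole with no contact. Continuing down while easing toward the bed hole.

```bash
python3 -m pendant '1 0.3 5 0 0 0 0; 2 0.7 10 0 0 0 0; 3 1 15 0 0 0 0; 3.5 1.3 18 0 0 0 0; 4 1.5 21 0 0 0 0; 4.5 1.7 24 0 0 0 0; 4.5 1.7 24 0 0 0 0' && python3 d.py .4948,-.2305,.13 .4948,-.2305,.105
```

```text
clock: 9.35
ee_pos: [0.4944, -0.229, 0.1389]
tool_rot: [2.56, -1.822, -0.001]
force: [0.2, 3.5, -3.2]
finger_gap: 0.0275
t 9.35 pos [ 0.4944 -0.229   0.1389] F [ 0.2  3.5 -3.2] gap 0.0275 q [-0.53 -0.05  1.96  0.    1.23  0.7 ]
tilt R [[0.328, -0.945, -0.0], [-0.945, -0.328, 0.0], [-0.0, 0.0, -1.0]]
.4948,-.2305,.13 [1.6 0.1 8.9]
.4948,-.2305,.105 [ 1.6  0.1 33.9]
```

```bash
python3 -m pendant '0 0 3 0 0 0 0; 0.5 0 6 0 0 0 0; 0.5 0 9 0 0 0 0; 1 0 11 0 0 0 0; 1 0 11 0 0 0 0' && python3 d.py .4948,-.2305,.105
```

```text
clock: 9.85
ee_pos: [0.4944, -0.2298, 0.1276]
tool_rot: [2.559, -1.821, -0.002]
force: [-1.1, 2.1, -5.3]
finger_gap: 0.0275
t 9.85 pos [ 0.4944 -0.2298  0.1276] F [-1.1  2.1 -5.3] gap 0.0275 q [-0.53 -0.04  1.97 -0.    1.21  0.7 ]
tilt R [[0.328, -0.945, -0.001], [-0.945, -0.328, 0.001], [-0.001, 0.001, -1.0]]
.4948,-.2305,.105 [ 0.8 -0.1 22.6]
```

```bash
python3 -m pendant '0 0 3 0 0 0 0; 0 0 6 0 0 0 0; 0 0 9 0 0 0 0; 0 0 12 0 0 0 0; 0 0 14 0 0 0 0; 0 0 14 0 0 0 0' && python3 d.py .4948,-.2305,.105
```

```text
clock: 10.45
ee_pos: [0.4948, -0.23, 0.114]
tool_rot: [2.559, -1.821, -0.001]
force: [-1.6, 2.0, -4.8]
finger_gap: 0.0275
t 10.45 pos [ 0.4948 -0.23    0.114 ] F [-1.6  2.  -4.8] gap 0.0275 q [-0.53 -0.02  1.98 -0.    1.19  0.7 ]
tilt R [[0.328, -0.945, -0.0], [-0.945, -0.328, 0.0], [-0.0, 0.0, -1.0]]
.4948,-.2305,.105 [0.5 0.1 9. ]
```

```bash
python3 -m pendant '0 0 3 0 0 0 0; 0 0 6 0 0 0 0; 0 0 8 0 0 0 0; 0 0 9.5 0 0 0 0; 0 0 9.5 0 0 0 0' && python3 d.py
```

```text
clock: 10.95
ee_pos: [0.495, -0.2302, 0.1052]
tool_rot: [2.559, -1.821, 0.0]
force: [-2.1, 1.7, -1.5]
finger_gap: 0.0275
t 10.95 pos [ 0.495  -0.2302  0.1052] F [-2.1  1.7 -1.5] gap 0.0275 q [-0.53 -0.01  1.98 -0.    1.17  0.7 ]
tilt R [[0.328, -0.945, 0.0], [-0.945, -0.328, -0.0], [0.0, 0.0, -1.0]]
```

The collar is touching: the pin's weight is coming off the wrist. I press a touch more, then release and retreat.

```bash
python3 -m pendant '0 0 1 0 0 0 0; 0 0 1.5 0 0 0 0; 0 0 1.5 0 0 0 0' && python3 -m pendant '0 0 0 0 0 0 1; 0 0 0 0 0 0 1; 0 0 0 0 0 0 1; 0 0 0 0 0 0 1; 0 0 0 0 0 0 1; 0 0 0 0 0 0 1; 0 0 0 0 0 0 1; 0 0 0 0 0 0 1' && python3 d.py
```

```text
clock: 11.25
ee_pos: [0.495, -0.2306, 0.1051]
tool_rot: [2.559, -1.821, 0.001]
force: [-7.1, 3.5, 4.0]
finger_gap: 0.0276
clock: 12.05
ee_pos: [0.495, -0.23, 0.1036]
tool_rot: [2.56, -1.821, 0.0]
force: [0.5, -0.7, -0.0]
finger_gap: 0.0862
t 12.05 pos [ 0.495  -0.23    0.1036] F [ 0.5 -0.7 -0. ] gap 0.0862 q [-0.53 -0.01  1.98 -0.    1.17  0.7 ]
tilt R [[0.328, -0.945, 0.0], [-0.945, -0.328, -0.0], [0.0, -0.0, -1.0]]
```

```bash
python3 -m pendant '0 0 -10 0 0 0 1; 0 0 -30 0 0 0 1; 0 0 -60 0 0 0 1; 0 0 -100 0 0 0 1; -20 0 -125 0 0 0 1; -60 0 -135 0 0 0 1; -100 0 -135 0 0 0 1; -150 0 -135 0 0 0 1; -200 0 -135 0 0 0 1; -240 0 -135 0 0 0 1; -255 0 -135 0 0 0 1; -255 0 -135 0 0 0 1'
python3 - <<'E'
from bench import viewer
import cv2,numpy as np
a=viewer.read_camera("scene");b=viewer.read_camera("top")
r=lambda i:cv2.resize(i,None,fx=4,fy=4,interpolation=cv2.INTER_CUBIC)
im=np.hstack([r(a["img"][165:305,105:205]),r(b["img"][110:250,320:420])]);im=(255*(im/255.)**.6).astype(np.uint8)
cv2.imwrite("pics/fin.png",im)
E
```

```text
clock: 13.25
ee_pos: [0.411, 0.0125, 0.2397]
tool_rot: [-2.562, 1.816, -0.003]
force: [0.6, -0.4, 0.1]
finger_gap: 0.0951
```

View pics/fin.png

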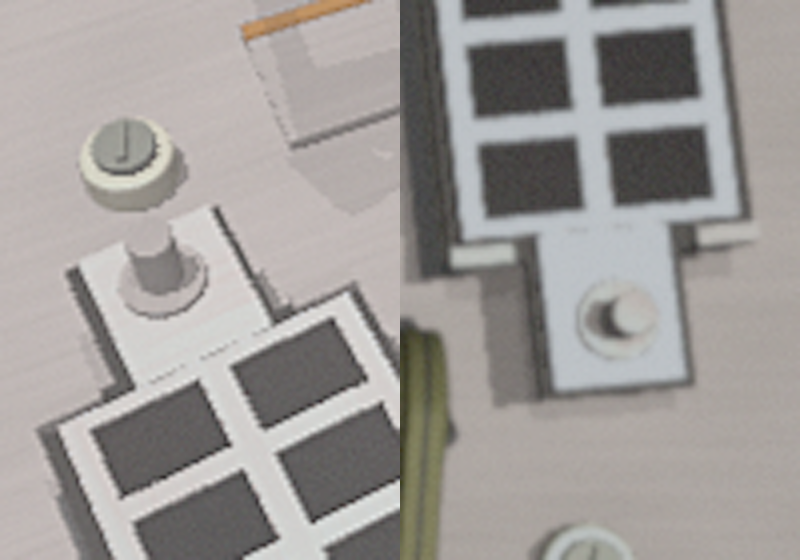

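The pin stands in both holes with its collar flat on the plate, and the plate looks centred in the bed outline. Head top is at scene crop (150,230) and top crop (633,312). A last numeric check of height and upright, then hand-in.

Run:
```python
from h import *
S=lambda p:(105+(p[0]+.5)/4-.5,165+(p[1]+.5)/4-.5)
T=lambda p:(320+(p[0]-399.5)/4-.5,110+(p[1]+.5)/4-.5)
h=tri(S((150,230)),T((633,312)));c=tri(S((163,281)),T((617,319)))
d=h[0]-c[0];print("head",h,"collar",c,"tilt deg",np.degrees(np.arctan2(np.hypot(*d[:2]),d[2])))
X=ray("top",T((690,382)),.0925);Y=ray("top",T((552,391)),.0925);print("plate corners",X,Y)
```

```text
head (array([ 0.49593781, -0.22932681,  0.14637745]), [[0.1, 0.0], [0.1, 0.0]]) collar (array([ 0.49679993, -0.23161851,  0.09664562]), [[0.2, 0.0], [0.2, 0.0]]) tilt deg 2.8186330991872923
plate corners [ 0.45630437 -0.27755064  0.0925    ] [ 0.45129439 -0.18887876  0.0925    ]
```

```bash
python3 -c "
from bench import hand_in,status
s=status.get_state();print(s['clock'],s['force']);print(hand_in())"
```

```text
13.35 [ 0.46788688 -0.29740875  0.33520219]
the job is handed in; nothing more can be done
None
```

The tapered pin is standing through both holes with its collar down on the plate. I let go, moved the arm clear and handed in at 13.35 s. No verdict was given.

I took the thick, plain-headed pin from the +y end of the stand and lowered its point midway between the two hole centres. There was no contact until the point was more than 18 mm into the plate hole. The taper then drew the plate into line. I eased the pin sideways by about 6 mm on the way down, toward my estimate of the bed hole.

**Last checks:**
- **Seating:** as the collar touched, the vertical wrist force went from −4.8 to −1.5 N, then to +4 N on the last small press. The tool was at 105 mm, the height expected for a fully seated pin.
- **Upright:** the pin's tilt measured about 3°, against a limit of 10°.
- **Plate:** its corners moved about 10–14 mm toward −y, in line with the stated 9–13 mm offset. The pictures show it about centred in the bed outline.

**What disagreed:**
- **Head height:** the head top triangulated at 146 mm instead of 140.5 mm. The collar came out at 97 mm (98.5 mm expected), so I took the head value as a pixel-reading error.
- **Bed hole:** its position was never measured directly. I used a 12 mm offset, because the bed edge suggested about 17 mm, more than the stated 9–13 mm.

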